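Hone the scraper: seat it and hold the recessed run button

ROBOT

A 6-joint arm with a two-finger parallel gripper is mounted at the origin on the work surface. World frame = base frame: x ahead of the robot, y to its left, z up, the work surface at z = 0. Lengths are in m, angles in rad, forces in N, time in s.
With the tool pointing down it reaches from about 0.325 to 1 m from the base axis. Payload 5.1 kg.
Tool frame: the origin (TCP) lies at the very end of the fingers, on their centre line; the grasp point (between the pads) lies 19 mm behind it; z points along the fingers, y is the line along which they close (so a half turn about z gives the same grasp; the last joint's range is limited). The gripper opens to 85 mm and grips with 20 to 120 N. Pads are 22 mm wide; open, the fingers measure 114 mm over their backs; the gripper's body (76 mm by 85 mm) begins 54 mm behind the grasp point. The pads swing forward as they close: fully open they stand 13 mm farther back than shut.
Start: joints at [1.236, 0.124, 1.65, -0, 1.367, -0.083], TCP at [0.162, 0.629, 0.231] pointing down, gripper open.
Joint ranges: [-2.61, 2.61], [-1.02, 2.33], [0.03, 2.71], [-1.35, 4.49], [0.32, 2.68], [-2.91, 2.91]. Speed limits (rad/s): [2.57, 2.57, 3.14, 3.14, 3.14, 3.14].

INTERFACE

Orientations are given as a unit quaternion [w, x, y, z].
In Python, from bench import readout, read_camera, get_calibration, finish_job gives the robot as it stands. The module is installed in compiled form; this text tells all that it offers.
- The arm moves only by the tool servo_tool, never from a script. Its argument "plan" is a list of rows, each a list of 5 numbers: the opening, from 0 (shut) to 1 (fully open), then the shift along the tool's x, y, z in mm, then the turn about the tool's z in degrees. In form: [[hand, x, y, z, twist], ...]. A call has 1 to 10 rows; each row is the pose to reach, as a shift and turn from the pose commanded when the call began, along the tool's axes at that moment; what a row does not reach only later rows make up. A row lasts 1/10 s, in which the tool goes at most 50 mm and 8.59 degrees, less where a joint would pass 70% of its speed; a pose out of reach is approached as far as the arm can. A call with a gripper value outside its range is refused whole. The fingers move at their own pace and stop on an object; "grip_force" is the grip in N (left out, the last holds). Time passes only in rows, so rows that repeat a pose let the fingers close. It gives the time, the measured TCP pose, the force, the opening and the grip force at its end, in the units of the state.
- readout.read_state(): the state, without advancing time (a new reading comes with each control period).
- read_camera(name): name is "scene" or "top"; returns the picture (480x640x3 uint8, red, green, blue); there is no depth.
- get_calibration(name): a dict with "fx", "fy", "cx", "cy" (pixels), "cam_to_world" (4x4, takes a point from camera to world coordinates). Camera axes: x right, y up, looking along -z (the intrinsics and any distortion apply to the point x, -y, -z); pixel columns grow to the right and rows downward; lengths in m; the calibration is good to about 2 mm. A picture is of the moment at which its call begins. get_calibration takes no time and is no camera call.
- finish_job(): hands the job in; it is judged then, once.
The state is a dict: "time_s": time; "joint_positions": joint angles; "joint_velocities": joint speeds; "effort": joint torques, N m; "position": TCP position; "ee_rot": TCP orientation; "contact_force": force on the tool from outside, world axes, zero at the start; "moment": the same for the moment, N m; "width": finger opening in m; "grip_force": force on a finger pad.
Only numpy, scipy, OpenCV 4.12 (cv2) and the standard library are available. Lean on these libraries where they do the work, as an engineer would, in place of code of your own. Each camera call takes 0.05 s, during which the arm holds its last target. There are 200 camera calls.

TASK

Take the orange-handled scraper out of its wooden block, slide its blade fully home into the slot of the white honing unit and let go of it. Only then, with the blue stylus from the green stand, reach through the yellow-rimmed aperture with its tip and press the recessed red run button all the way down; finish while still gripping the stylus and holding the button down. Leave the scraper seated, and leave the tape, the paint bottle and the marker basket where they are.

Things in the scene. Friction and masses are not known exactly. Their poses are not given: they have to be found in the camera images.
- honer: Bench honing unit for scraper blades, fixed: white box 140 (x) x 210 (y) x 70 mm high with a purple plinth. Origin at the centre of its underside, z up. In its flat top cover: a blade slot at y = -55 mm and a round aperture at y = +60 mm.
- slot_mouth (a point): Centre of the blade slot's mouth, level with the white cover (70 mm above the table); axes as the honing unit. The slot is 67 mm long along x, 8 mm wide along y, 42 mm deep, blind, with a dark steel surround.
- aperture (a point): Centre of the round aperture's mouth (18 mm wide, yellow rim), level with the cover, 115 mm from the slot along the unit's y. The red run button lies at the bottom of this straight vertical hole.
- button_top (a point): Centre of the top of the red run button (13.6 mm wide), 19 mm below the cover under the aperture when released; moves down with the button.
- run_button (a joint): Travel of the spring-return run button: 0 released, 0.006 m fully down. It moves straight down; it starts to move at about 1.3 N and is fully down at about 4 N, then meets a hard stop.
- scraper: Loose upright scraper, 120 g, blade down. Steel blade 60 (x) x 4 (y) x 38 mm high; above it a black shoulder 70 x 20 x 8 mm, then an orange handle 40 (x) x 14 (y) x 50 mm, top at 96 mm. Origin: centre of the blade's lower edge, z up. Same when turned half round about z. Fully home, the shoulder rests on the cover and the origin is 38 mm below it.
- block: Wooden block, fixed, 100 (x) x 64 (y) x 50 mm high, with a slot 67 x 9 mm along its x that carries the scraper at the start (shoulder resting on its top, blade edge 12 mm above the table). Origin at the centre of its underside.
- stylus: Loose upright stylus, 60 g, tip down. 150 mm long: steel tip 7 mm wide and 45 mm long, brass collar 22 mm wide from 45 to 51 mm, blue square barrel 14 x 14 mm (sides along its x and y) from 51 to 147 mm, small white cap. Origin at the end of the tip, z up along the barrel.
- stand: Lime green stylus stand, fixed, 64 x 64 x 60 mm high, with a 12 mm square hole in the middle of its top for the stylus's tip; the collar rests on its top, the stylus's tip 15 mm above the table. Origin at the centre of its underside.
- tape: Bystander: roll of cream masking tape lying flat, 96 mm across, 28 mm high; origin under its centre.
- paint: Bystander: red paint bottle with black cap, standing, 52 mm wide, 100 mm high; origin under its centre.
- basket: Bystander: dark blue open basket with markers, 80 (x) x 170 (y) x 50 mm high; origin under its centre.
Mind the look-alikes: they are no part of the job. Of the things like the stylus, leave any that is pink; of the rest the smaller one is meant.

How it is judged:
By the outcome, as a careful person would: the job done as asked, in the order asked, and still so for the second after the job is handed in, while the arm keeps its last pose, push and grip.
It also fails if it takes over 54 s, if anything falls off the work surface, if the arm or the gripper's body presses on something with over 40 N, if the wrist force passes 120 N, or if a joint passes its speed limit or range.

## Working session

There is one attempt and no reset: what is moved stays moved. The work goes in short steps, Python scripts to look and compute and a tool call to move; the robot and the scene stay as the last step left them, time stands still between calls to the robot, and variables do not carry over. Pictures are saved under pics/ and viewed, at most 10 in all, crops included, and the job is handed in when it is done.

Besides the shell and the picture viewer there is one more tool, called after ">>>" as name(argument=value, ...) on one line, values as JSON. servo_tool: Moves the arm, as the interface text tells. Its arguments: {"type":"object","properties":{"plan":{"type":"array"},"grip_force":{"type":"number"}},"required":["plan"]}

```bash
mkdir -p pics
python3 - <<'E'
from bench import readout, read_camera, get_calibration
import cv2
for n in ("scene","top"):
    im=read_camera(n); cv2.imwrite(f"pics/{n}0.png",im[:,:,::-1])
    c=get_calibration(n); print(n,c)
print(readout.read_state())
E
```

```text
scene {'fx': 455.8121039416533, 'fy': 455.8121039416533, 'cx': 314.3630432328597, 'cy': 231.65511291297065, 'cam_to_world': array([[ 0.18296431, -0.54302718,  0.81953984,  1.25588459],
       [ 0.98298383,  0.08719546, -0.16167787, -0.0970166 ],
       [ 0.01633533,  0.83517569,  0.54974059,  0.52802585],
       [ 0.        ,  0.        ,  0.        ,  1.        ]])}
top {'fx': 454.19828808599686, 'fy': 454.19828808599686, 'cx': 319.14142513575666, 'cy': 241.7009159823975, 'cam_to_world': array([[-0.09540548,  0.97417415, -0.20465217,  0.39668018],
       [-0.9954288 , -0.09427389,  0.01529509,  0.01885823],
       [-0.00439328,  0.2051759 ,  0.97871525,  0.98667336],
       [ 0.        ,  0.        ,  0.        ,  1.        ]])}
{'time_s': 0.1, 'joint_positions': array([ 1.23640240e+00,  1.24454709e-01,  1.65154345e+00,  1.20881169e-06,
        1.36749842e+00, -8.25713224e-02]), 'joint_velocities': array([-8.43507260e-05, -2.55737358e-03, -1.89127148e-03,  1.13880203e-03,
        5.74107537e-06,  7.19133646e-05]), 'effort': array([ 9.97466122e-04, -4.24931431e+01, -3.66654360e+01, -9.64339392e-05,
        4.05056999e-03, -3.00528136e-06]), 'position': array([0.16178772, 0.62897194, 0.23016279]), 'ee_rot': array([-1.97612087e-04,  1.25578936e-01,  9.92083174e-01, -9.31226460e-04]), 'contact_force': array([ 0.13767934, -0.38334992, -0.47424132]), 'moment': array([ 0.0485661 , -0.00920008, -0.01962452]), 'grip_force': 0.0, 'width': 0.0853497491423338}
```

View pics/scene0.png

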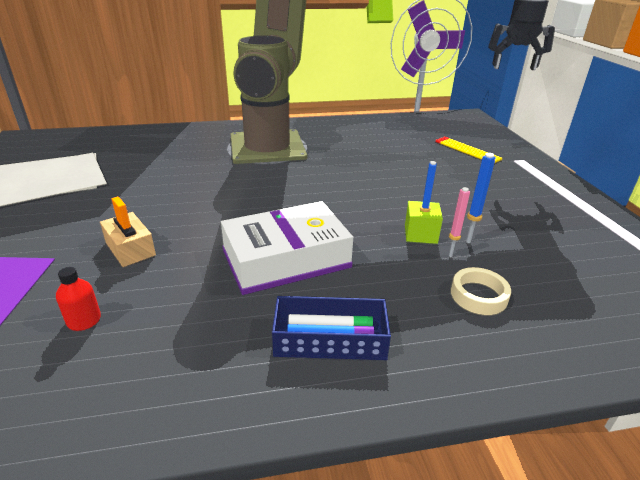

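View pics/top0.png

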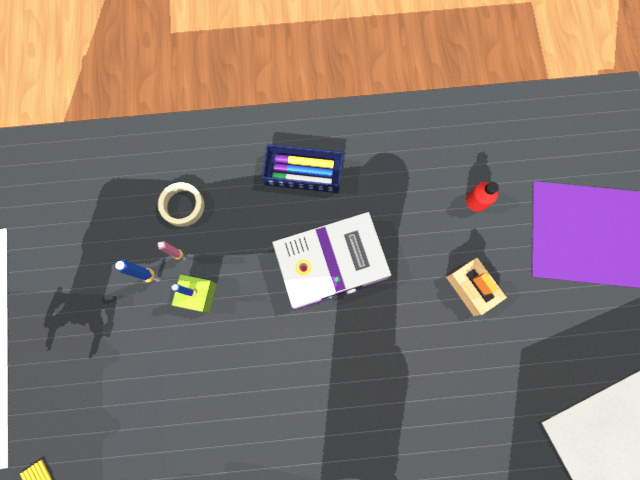

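Run:
```python
import cv2,numpy as np
T=cv2.imread("pics/top0.png");S=cv2.imread("pics/scene0.png")
def c(I,x,y,w,h,k):
    o=cv2.resize(I[y:y+h,x:x+w],None,fx=k,fy=k,interpolation=cv2.INTER_CUBIC)
    for i in range(0,w,10): cv2.putText(o,str(x+i),(i*k,8),0,.28,(0,255,255)); cv2.line(o,(i*k,10),(i*k,14),(0,255,255))
    for i in range(10,h,10): cv2.putText(o,str(y+i),(0,i*k+3),0,.28,(0,255,255)); cv2.line(o,(18,i*k),(22,i*k),(0,255,255))
    return o
cv2.imwrite("pics/honer.png",c(T,265,205,133,112,5)[:, :])
a=np.hstack([c(T,440,255,80,60,5),c(T,110,230,133,100,3)[:300,:399]]) 
b=np.hstack([c(S,90,190,80,60,5),c(S,390,150,133,100,3)[:300,:399]])
w=min(a.shape[1],b.shape[1]);cv2.imwrite("pics/bs.png",np.vstack([a[:,:w],b[:,:w]]))
```

```text
(no output)
```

View pics/honer.png

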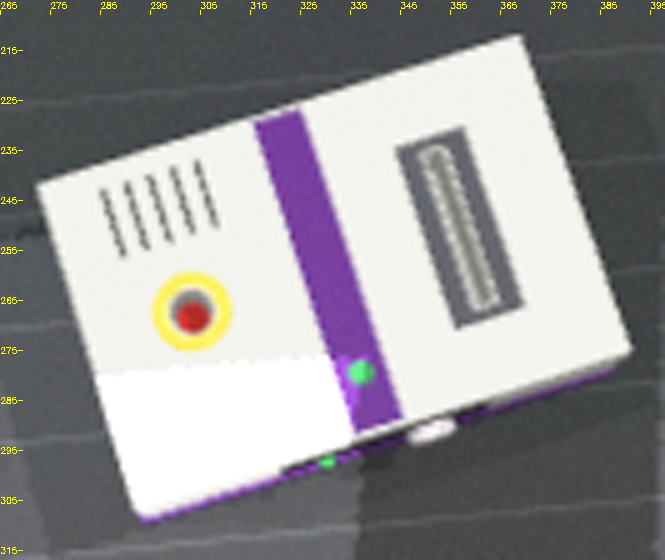

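View pics/bs.png

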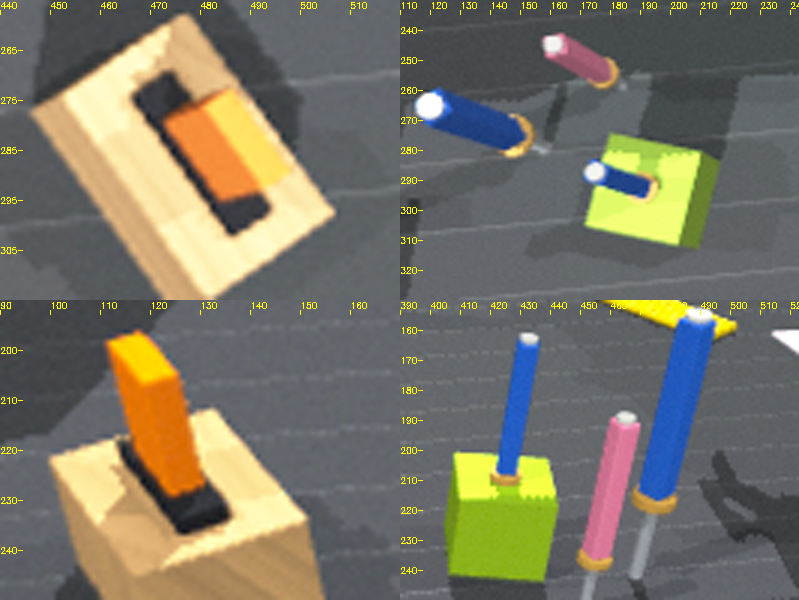

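The pictures show three stylus-like things in the scene view: a blue one in the green stand (429,185), a pink one (461,213), and a big blue one (482,187). The smaller blue one, in the green stand, is meant (top view: cap at (175,287)). The scraper is at (482,287) top, and the honer's aperture is at (303,267) and its slot at (357,250) top.

Run:
```python
import cv2,numpy as np
T=cv2.imread("pics/top0.png");S=cv2.imread("pics/scene0.png")
def c(I,x,y,w,h,k):
    o=cv2.resize(I[y:y+h,x:x+w],None,fx=k,fy=k,interpolation=cv2.INTER_CUBIC)
    for i in range(0,w,10): cv2.putText(o,str(x+i),(i*k,8),0,.28,(0,255,255)); cv2.line(o,(i*k,10),(i*k,14),(0,255,255))
    for i in range(10,h,10): cv2.putText(o,str(y+i),(0,i*k+3),0,.28,(0,255,255)); cv2.line(o,(18,i*k),(22,i*k),(0,255,255))
    return o
a=c(S,215,200,140,60,5)[:300,:700]
b=np.hstack([c(T,165,270,58,50,6)[:300,:348],c(S,402,155,44,38,8)[:300,:352]])
cv2.imwrite("pics/h2.png",np.vstack([a,b]))
```

```text
(no output)
```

View pics/h2.png

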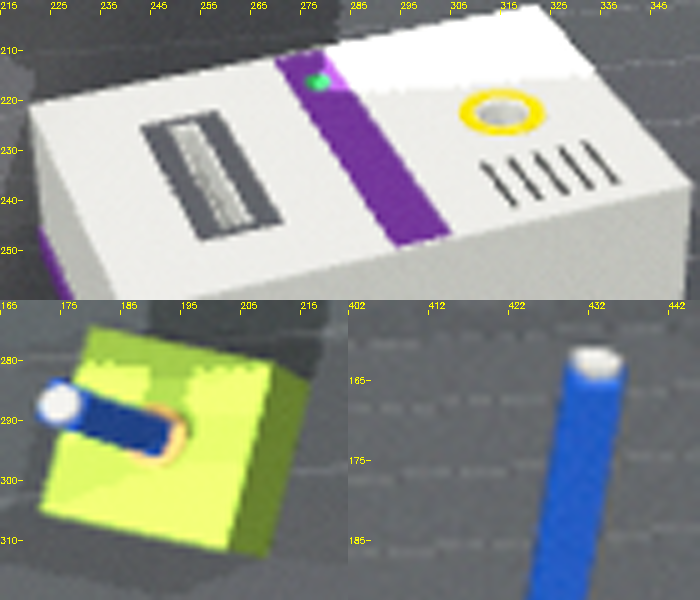

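```bash
cat > fit.py <<'E'
import numpy as np, pickle
from bench import get_calibration
from scipy.optimize import least_squares
C={n:get_calibration(n) for n in("top","scene")}
def proj(n,P):
    c=C[n];M=np.array(c["cam_to_world"]);q=(np.atleast_2d(P)-M[:3,3])@M[:3,:3]
    return np.c_[c["cx"]+c["fx"]*q[:,0]/-q[:,2], c["cy"]+c["fy"]*q[:,1]/q[:,2]]
def px(k,ox,oy,pts): return [((a+.5)/k-.5+ox,(b+.5)/k-.5+oy) for a,b in pts]
def fit(name,obs,x0,loc):
    # obs: list of (cam, localpoints, pixels)
    def place(x,L):
        L=np.array(L,float);c,s=np.cos(x[2]),np.sin(x[2])
        return np.c_[x[0]+c*L[:,0]-s*L[:,1],x[1]+s*L[:,0]+c*L[:,1],L[:,2]]
    def res(x,o=obs): return np.concatenate([(proj(n,place(x,L))-np.array(p)).ravel() for n,L,p in o])
    for cams in (("top",),("scene",),("top","scene")):
        o=[t for t in obs if t[0] in cams]
        r=least_squares(lambda x:res(x,o),x0,loss="soft_l1")
        print(name,cams,np.round(r.x[:2]*1000,1),round(np.degrees(r.x[2]),2),"maxres",round(abs(res(r.x,o)).max(),2))
    return r.x
E
cat > go.py <<'E'
from fit import *
def rect(a,b,z): return [(s*a/2,t*b/2,z) for s,t in((-1,-1),(1,-1),(1,1),(-1,1))]
# honer: unit +y = towards aperture (image left in top); +x ?  up in image = world +x
H=[("top",[(.07,.105,.07),(.07,-.105,.07),(-.07,-.105,.07),(-.07,.105,.07),(0,.06,.07),(0,-.055,.07)],px(5,265,205,[(37,185),(520,35),(631,352),(141,516),(192,311),(460.5,227)])),
("scene",[(-.07,-.105,.07),(-.07,.105,.07),(.07,.105,.07),(0,.06,.07),(0,-.055,.07)],px(5,215,200,[(30,107),(535,4),(692,183),(502,112),(211,175)]))]
h=fit("honer",H,[.55,0,.3],0)
B=[("top",[(.05,-.032,.05),(-.05,-.032,.05),(-.05,.032,.05),(.05,.032,.05)],px(5,440,255,[(187,13),(335,212),(213,298),(64,93)])),
("scene",[(.05,-.032,.05),(-.05,-.032,.05),(-.05,.032,.05)],px(5,90,190,[(50,158),(211,109),(307,218)][0:0]))]
B=B[:1]
def g(L): return L
# block corners in scene: left=(50,158) back/top=(211,109) right=(307,218)
best=B+[("scene",[(-.05,-.032,.05),(-.05,.032,.05),(.05,.032,.05)],px(5,90,190,[(50,158),(211,109),(307,218)]))]
b=fit("block",best,[.5,-.35,.6],0)
S=[("top",[(.035,.01,.058),(.035,-.01,.058),(-.035,.01,.058)],px(5,440,255,[(133,97),(175,70),(233,237)])),
("top",[(.02,-.007,.108),(-.02,-.007,.108),(-.02,.007,.108)],px(5,440,255,[(237,88),(292,166),(262,190)])),
("scene",[(-.02,-.007,.108),(-.02,.007,.108),(.02,.007,.108),(.02,-.007,.108)],px(5,90,190,[(107,43),(140,32),(177,71),(143,84)]))]
s=fit("scraper",S,[.5,-.35,.6],0)
D=[("top",[(.032,.032,.06),(.032,-.032,.06),(-.032,-.032,.06),(-.032,.032,.06)],px(6,165,270,[(93,27),(272,63),(228,250),(40,213)])),
("scene",[(-.032,-.032,.06),(-.032,.032,.06)],px(3,390,150,[(55,153),(149,158)]))]
d=fit("stand",D,[.5,.3,-.2],0)
# stylus cap with z
def r(x): return np.concatenate([(proj(n,[x])-np.array(p)).ravel() for n,p in(("top",px(6,165,270,[(61,104)])),("scene",px(8,402,155,[(249,63)])))])
q=least_squares(r,[.5,.3,.165]);print("cap",np.round(q.x*1000,1),np.round(q.fun,2))
import math
c,sn=math.cos(h[2]),math.sin(h[2])
print("slot",np.round([h[0]+sn*.055,h[1]-c*.055],4),"ap",np.round([h[0]-sn*.06,h[1]+c*.06],4))
E
python3 go.py
```

```text
honer ('top',) [551.5 -16.7] 12.45 maxres 0.79
honer ('scene',) [553.6 -13.2] 12.78 maxres 0.58
honer ('top', 'scene') [552.1 -15.1] 12.31 maxres 1.43
block ('top',) [ 469.5 -316.1] 27.81 maxres 0.39
block ('scene',) [ 470.3 -311.9] 27.56 maxres 0.27
block ('top', 'scene') [ 469.4 -314.4] 27.18 maxres 1.47
scraper ('top',) [ 468.8 -315.1] 26.24 maxres 1.32
scraper ('scene',) [ 471.5 -311.9] 28.5 maxres 0.67
scraper ('top', 'scene') [ 469.  -313.9] 27.23 maxres 1.79
stand ('top',) [510.2 274.7] -16.75 maxres 0.47
stand ('scene',) [512.4 278.9] -15.57 maxres 0.2
stand ('top', 'scene') [510.7 275.6] -17.58 maxres 1.44
cap [511.1 276.4 162.9] [-0.66 -0.19 -0.71  0.14]
slot [ 0.5638 -0.0688] ap [0.5393 0.0435]
```

```bash
cat > rel.py <<'E'
import sys,numpy as np
from bench import readout
from scipy.spatial.transform import Rotation as R
s=readout.read_state();q=s["ee_rot"];Rm=R.from_quat([q[1],q[2],q[3],q[0]]).as_matrix();p=s["position"]
a=np.degrees(np.arctan2(Rm[1,0],Rm[0,0]))
print("t",round(s["time_s"],2),"p",np.round(p*1000,1),"ang",round(a,2),"tilt",np.round(Rm[:2,2],4),"F",np.round(s["contact_force"],1),"w",round(s["width"]*1000,1),"q",np.round(s["joint_positions"],2))
for t in sys.argv[1:]:
    x,y,z,A=map(float,t.split(","))
    print(t,"->",np.round(Rm.T@(np.array([x,y,z])-p*1000),1),"twist",round((a-A+180)%360-180,2))
E
python3 rel.py 450,-50,270,90 469.5,-314,160,27.5
```

```text
t 0.1 p [161.8 629.  230.2] ang 165.57 tilt [-0.0006 -0.0018] F [ 0.1 -0.4 -0.5] w 85.3 q [ 1.24  0.12  1.65  0.    1.37 -0.08]
450,-50,270,90 -> [-448.3 -585.8  -38.8] twist 75.57
469.5,-314,160,27.5 -> [-533.  -836.4   71.7] twist 138.07
```

>>> servo_tool(plan=[[1,-50,-60,-40,8],[1,-448,-586,-40,75],[1,-448,-586,-40,75],[1,-448,-586,-40,75],[1,-448,-586,-40,75],[1,-448,-586,-40,75],[1,-448,-586,-40,75],[1,-448,-586,-40,75],[1,-448,-586,-40,75],[1,-448,-586,-40,75]], grip_force=40)

```text
time_s: 1.1
position: [0.3555, 0.1727, 0.2651]
ee_rot: [0.0, 0.704, 0.71, 0.0]
contact_force: [1.5, 0.1, 0.5]
width: 0.0851
grip_force: 0.0
```

```bash
python3 rel.py 469.5,-314,170,27.5
```

```text
t 1.1 p [355.5 172.7 265.1] ang 90.5 tilt [0.0005 0.0002] F [1.5 0.1 0.5] w 85.1 q [ 0.32 -0.5   2.13  0.    1.51  0.31]
469.5,-314,170,27.5 -> [-487.7  109.7   95.1] twist 63.0
```

>>> servo_tool(plan=[[1,-480,110,60,63],[1,-480,110,60,63],[1,-480,110,60,63],[1,-480,110,60,63],[1,-480,110,60,63],[1,-480,110,60,63],[1,-480,110,60,63],[1,-480,110,60,63],[1,-480,110,60,63],[1,-480,110,60,63]])

```text
time_s: 2.1
position: [0.47, -0.3065, 0.2044]
ee_rot: [-0.0, 0.971, 0.238, -0.0]
contact_force: [0.5, 0.7, 0.3]
width: 0.0852
grip_force: 0.0
```

>>> servo_tool(plan=[[1,0,0,0,0],[1,0,0,0,0]])

```text
time_s: 2.3
position: [0.4697, -0.3048, 0.204]
ee_rot: [-0.001, 0.971, 0.237, -0.001]
contact_force: [-0.6, 1.7, 1.1]
width: 0.0854
grip_force: 0.0
```

```bash
python3 rel.py 469.5,-314,120,27.5 469.5,-314,68,27.5
python3 - <<'E'
from bench import read_camera
import cv2,numpy as np
T=read_camera("top")[:,:,::-1];S=read_camera("scene")[:,:,::-1]
cv2.imwrite("pics/t1.png",T);cv2.imwrite("pics/s1.png",S)
cv2.imwrite("pics/a1.png",np.hstack([cv2.resize(T[210:360,420:553],None,fx=3,fy=3),cv2.resize(S[110:260,50:183],None,fx=3,fy=3)]))
E
```

```text
t 2.3 p [ 469.7 -304.8  204. ] ang 27.47 tilt [-0.002   0.0019] F [-0.6  1.7  1.1] w 85.4 q [-0.67 -0.05  1.88  0.    1.32  0.42]
469.5,-314,120,27.5 -> [-4.4  8.3 84. ] twist -0.03
469.5,-314,68,27.5 -> [ -4.4   8.4 136. ] twist -0.03
```

View pics/a1.png

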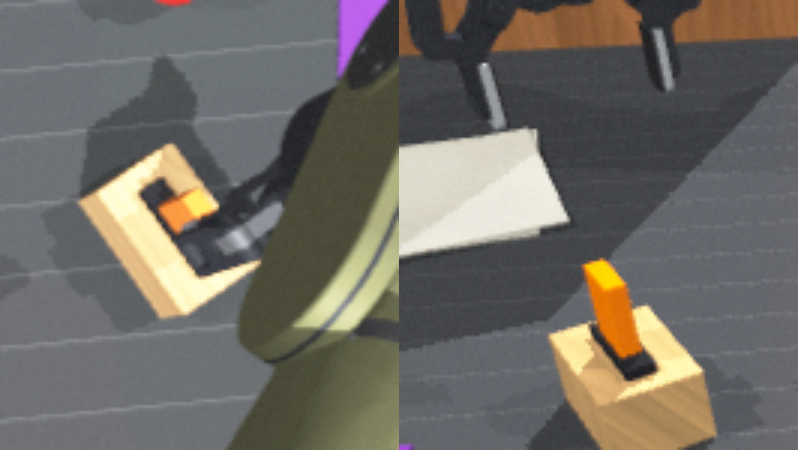

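Run:
```python
from fit import *
y=np.array([np.cos(np.radians(27.47-90)),np.sin(np.radians(27.47-90)),0])
p=np.array([.4697,-.3048,.217])
for k in(-.0427,.0427): print(proj("scene",p+k*y),proj("top",p+k*y))
```

```text
[[133.20144966 139.21895954]] [[486.24198022 288.4056127 ]]
[[ 82.199414   150.60313677]] [[526.11111477 261.2705105 ]]
```

>>> servo_tool(plan=[[1,-5,9,40,0],[1,-5,9,70,0],[1,-5,9,100,0],[1,-5,9,120,0],[1,-5,9,135,0],[1,-5,9,135,0],[0.6,-5,9,135,0],[0.4,-5,9,135,0],[0.3,-5,9,135,0],[0.3,-5,9,135,0]])

```text
time_s: 3.4
position: [0.4706, -0.315, 0.0714]
ee_rot: [0.001, 0.971, 0.238, 0.001]
contact_force: [0.1, 0.6, 0.1]
width: 0.0283
grip_force: 0.0
```

```bash
python3 rel.py 469.5,-315,68,27.5
python3 - <<'E'
from bench import read_camera
import cv2,numpy as np
T=read_camera("top")[:,:,::-1];S=read_camera("scene")[:,:,::-1]
cv2.imwrite("pics/a2.png",np.hstack([cv2.resize(T[240:330,430:530],None,fx=4,fy=4),cv2.resize(S[170:260,80:180],None,fx=4,fy=4)]))
E
```

```text
t 3.4 p [ 470.6 -315.    71.4] ang 27.57 tilt [ 0.0015 -0.0012] F [0.1 0.6 0.1] w 28.3 q [-0.68  0.09  1.97 -0.    1.08  0.4 ]
469.5,-315,68,27.5 -> [-0.9 -0.5  3.4] twist 0.07
```

View pics/a2.png

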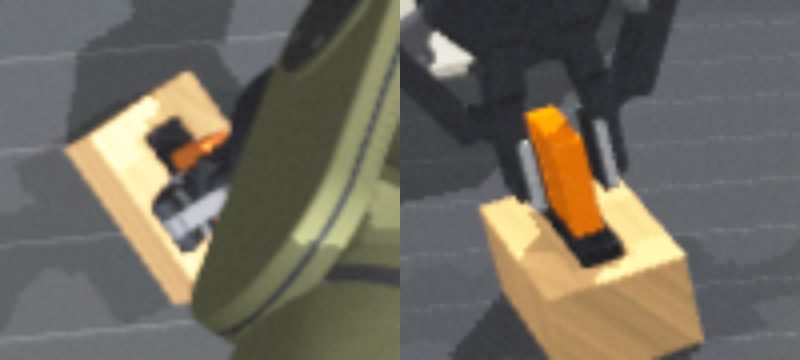

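>>> servo_tool(plan=[[0.15,0,0,2,0],[0.05,0,0,2,0],[0,0,0,2,0],[0,0,0,2,0],[0,0,0,2,0]], grip_force=50)

```text
time_s: 4.0
position: [0.4706, -0.3152, 0.0691]
ee_rot: [0.001, 0.971, 0.238, 0.0]
contact_force: [-0.2, -2.3, 6.0]
width: 0.0132
grip_force: 49.2
```

```bash
python3 rel.py
```

```text
t 4.0 p [ 470.6 -315.2   69.1] ang 27.57 tilt [ 0.0013 -0.0014] F [-0.2 -2.3  6. ] w 13.2 q [-0.68  0.1   1.97 -0.    1.07  0.4 ]
```

>>> servo_tool(plan=[[0,0,0,-15,0],[0,0,0,-40,0],[0,0,0,-75,0],[0,0,0,-110,0],[0,0,0,-120,0],[0,0,0,-120,0]])

```text
time_s: 4.6
position: [0.4706, -0.3148, 0.1899]
ee_rot: [0.001, 0.971, 0.238, 0.001]
contact_force: [-0.6, -1.2, -2.3]
width: 0.0136
grip_force: 50.2
```

```bash
python3 rel.py 564,-69,180,12.5
```

```text
t 4.6 p [ 470.6 -314.8  189.9] ang 27.58 tilt [ 0.0023 -0.0016] F [-0.6 -1.2 -2.3] w 13.6 q [-0.68 -0.03  1.88  0.    1.29  0.4 ]
564,-69,180,12.5 -> [ 196.6 -174.6    9.7] twist 15.08
```

>>> servo_tool(plan=[[0,40,-35,5,5],[0,80,-70,10,9],[0,120,-105,20,12],[0,160,-140,30,15],[0,197,-175,40,15],[0,197,-175,43,15],[0,197,-175,43,15],[0,197,-175,43,15]])

```text
time_s: 5.4
position: [0.5624, -0.0683, 0.1432]
ee_rot: [-0.0, 0.994, 0.11, -0.002]
contact_force: [-0.0, -0.3, -2.2]
width: 0.0133
grip_force: 50.1
```

```bash
python3 rel.py 564,-69,145,12.5
python3 - <<'E'
from bench import read_camera
import cv2,numpy as np
T=read_camera("top")[:,:,::-1];S=read_camera("scene")[:,:,::-1]
cv2.imwrite("pics/t3.png",T);cv2.imwrite("pics/s3.png",S)
def c(I,x,y,w,h,k):
    o=cv2.resize(I[y:y+h,x:x+w],None,fx=k,fy=k,interpolation=cv2.INTER_CUBIC)
    for i in range(0,w,10): cv2.line(o,(i*k,0),(i*k,5),(0,255,255))
    return o
cv2.imwrite("pics/a3.png",np.hstack([c(T,320,190,80,120,5),c(S,215,165,80,120,5)]))
E
```

```text
t 5.4 p [562.4 -68.3 143.2] ang 12.61 tilt [-0.0037  0.0002] F [-0.  -0.3 -2.2] w 13.3 q [-0.22  0.01  1.92 -0.    1.21  1.14]
564,-69,145,12.5 -> [ 1.4  1.  -1.8] twist 0.11
```

View pics/a3.png

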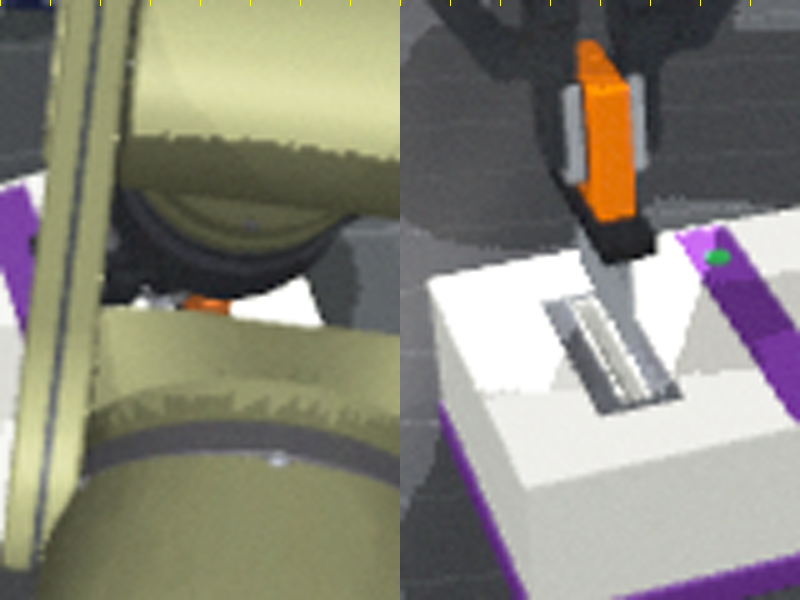

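```bash
cat > f2.py <<'E'
from fit import *
o=[("scene",[(.02,-.007,.1321),(.02,.007,.1321),(.02,-.007,.1821),(.02,.007,.1821),(.035,-.01,.1241),(.035,.01,.1241)],
 [(u-80,v) for u,v in px(5,215,165,[(595,222),(635,214),(583,87),(629,80),(610,263),(655,249)])])]
x=fit("scr",o+[("top",[],np.zeros((0,2)))] if 0 else o,[.56,-.07,.22],0) if 0 else None
for yaw in (12.6,):
    a=np.radians(yaw)
    def pl(x,L): L=np.array(L);return np.c_[x[0]+np.cos(a)*L[:,0]-np.sin(a)*L[:,1],x[1]+np.sin(a)*L[:,0]+np.cos(a)*L[:,1],L[:,2]+x[2]]
    r=least_squares(lambda x:(proj("scene",pl(x,o[0][1]))-np.array(o[0][2])).ravel(),[.56,-.07,0]);print("free z",np.round(r.x*1e3,1),np.round(r.fun,1))
    r=least_squares(lambda x:(proj("scene",pl([*x,0],o[0][1]))-np.array(o[0][2])).ravel(),[.56,-.07]);print(np.round(r.x*1e3,1),np.round(r.fun,1))
E
python3 f2.py
```

```text
free z [560.8 -67.1   1.8] [ 0.2 -0.5  0.1 -0.4  0.8  0.2 -0.1  0.2 -1.7 -0.   0.7  0.5]
[557.7 -67. ] [ 0.2 -0.5  0.1 -0.4  0.9  0.3 -0.2  0.3 -1.7 -0.1  0.7  0.5]
```

>>> servo_tool(plan=[[0,2,1,6,0],[0,4,1.7,12,0],[0,4,1.7,13,0],[0,4,1.7,13,0]])

```text
time_s: 5.9
position: [0.5676, -0.0694, 0.1317]
ee_rot: [-0.0, 0.994, 0.109, -0.001]
contact_force: [0.3, 1.0, -0.9]
width: 0.0134
grip_force: 50.1
```

```bash
python3 rel.py
python3 - <<'E'
from bench import read_camera
import cv2,numpy as np
S=read_camera("scene")[:,:,::-1]
cv2.imwrite("pics/s4.png",S)
cv2.imwrite("pics/a4.png",cv2.resize(S[180:255,220:300],None,fx=8,fy=8,interpolation=cv2.INTER_CUBIC))
E
```

```text
t 5.9 p [567.6 -69.4 131.7] ang 12.54 tilt [-0.0011  0.0002] F [ 0.3  1.  -0.9] w 13.4 q [-0.22  0.04  1.92 -0.    1.19  1.14]
```

View pics/a4.png

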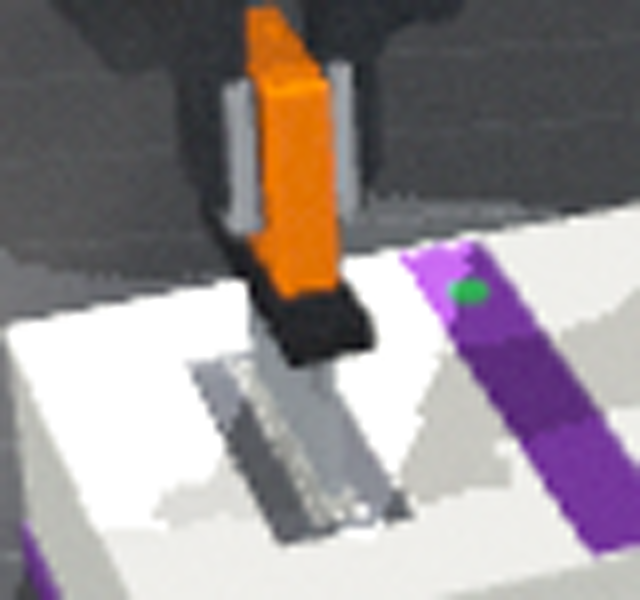

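```bash
cat > f3.py <<'E'
from fit import *
tz=.1317
loc=[(.02,-.007,tz-.0111),(.02,.007,tz-.0111),(.02,-.007,tz+.0389),(.02,.007,tz+.0389),(.035,-.01,tz-.0191),(.035,.01,tz-.0191)]
pix=px(8,220,180,[(285,297),(340,290),(263,92),(328,83),(297,367),(374,346)])
a=np.radians(12.54)
def pl(x,L): L=np.array(L);return np.c_[x[0]+np.cos(a)*L[:,0]-np.sin(a)*L[:,1],x[1]+np.sin(a)*L[:,0]+np.cos(a)*L[:,1],L[:,2]]
r=least_squares(lambda x:(proj("scene",pl(x,loc))-np.array(pix)).ravel(),[.56,-.07]);print("scr",np.round(r.x*1e3,1),np.round(r.fun,1))
def ray(n,uv,z):
    return least_squares(lambda x:(proj(n,[[x[0],x[1],z]])-uv).ravel(),[.55,0]).x
for n,P in(("scene",px(5,215,200,[(142,126),(215,112),(283,221),(202,241)])),("top",px(5,265,205,[(397,147),(464,127),(524,305),(457,328)])),("scene",px(8,220,180,[(190,365),(283,543),(410,517)]))):
    Q=np.array([ray(n,np.array(p),.07) for p in P])*1e3
    print(n,np.round(Q,1).tolist(),"mid",np.round(Q.mean(0),1) if len(Q)==4 else np.round((Q[0]+Q[2])/2,1))
E
python3 f3.py
```

```text
scr [566.4 -67.1] [-0.7  0.2  0.3 -0.5  0.4 -0.1  0.4 -0.4 -1.   0.2  0.7  0.5]
scene [[529.2, -89.3], [523.6, -61.8], [599.1, -44.1], [606.7, -72.9]] mid [564.7 -67. ]
top [[599.6, -48.2], [605.4, -76.8], [528.9, -92.7], [522.2, -64.5]] mid [564.  -70.5]
scene [[530.6, -88.8], [605.6, -73.0], [600.2, -44.9]] mid [565.4 -66.8]
```

>>> servo_tool(plan=[[0,-1.5,0,0,0],[0,-1.5,0,3,0],[0,-1.5,0,6,0],[0,-1.5,0,9,0],[0,-1.5,0,12,0],[0,-1.5,0,12,0]])

```text
time_s: 6.55
position: [0.566, -0.0692, 0.1195]
ee_rot: [-0.0, 0.994, 0.11, -0.001]
contact_force: [0.3, -0.4, -1.2]
width: 0.0137
grip_force: 50.1
```

```bash
python3 rel.py
```

```text
t 6.55 p [566.  -69.2 119.5] ang 12.58 tilt [-0.0013  0.0003] F [ 0.3 -0.4 -1.2] w 13.7 q [-0.22  0.05  1.93 -0.    1.17  1.14]
```

Blade bottom is at about 62 mm, so it is inside the slot with no force. Continuing down.

>>> servo_tool(plan=[[0,0,0,5,0],[0,0,0,10,0],[0,0,0,15,0],[0,0,0,20,0],[0,0,0,24,0],[0,0,0,27,0],[0,0,0,29,0],[0,0,0,29,0]])

```text
time_s: 7.35
position: [0.5663, -0.0693, 0.0909]
ee_rot: [-0.0, 0.994, 0.11, -0.0]
contact_force: [-0.5, -0.8, -1.1]
width: 0.0134
grip_force: 50.1
```

```bash
python3 rel.py
```

```text
t 7.35 p [566.3 -69.3  90.9] ang 12.57 tilt [-0.0006  0.0001] F [-0.5 -0.8 -1.1] w 13.4 q [-0.22  0.08  1.95 -0.    1.12  1.14]
```

>>> servo_tool(plan=[[0,0,0,1,0],[0,0,0,2,0],[0,0,0,3,0],[0,0,0,3,0]])

```text
time_s: 7.75
position: [0.5667, -0.0694, 0.0891]
ee_rot: [0.0, 0.994, 0.11, 0.0]
contact_force: [-1.6, 0.5, 3.8]
width: 0.0135
grip_force: 50.6
```

```bash
python3 rel.py
```

```text
t 7.75 p [566.7 -69.4  89.1] ang 12.57 tilt [ 0.0004 -0.0001] F [-1.6  0.5  3.8] w 13.5 q [-0.22  0.08  1.95 -0.    1.11  1.14]
```

>>> servo_tool(plan=[[0.3,0,0,0,0],[0.5,0,0,0,0],[0.6,0,0,0,0],[0.6,0,0,-40,0],[0.6,0,0,-90,0],[0.6,0,0,-140,0],[0.6,0,0,-180,0],[0.6,0,0,-180,0]])

```text
time_s: 8.55
position: [0.5698, -0.0701, 0.277]
ee_rot: [0.002, 0.994, 0.11, 0.007]
contact_force: [0.0, -0.8, 0.3]
width: 0.0509
grip_force: 0.0
```

```bash
python3 rel.py 511,275.5,270,-16.5 511,275.5,270,73.5
python3 - <<'E'
from bench import read_camera
import cv2
cv2.imwrite("pics/s5.png",read_camera("scene")[:,:,::-1])
E
```

```text
t 8.55 p [569.8 -70.1 277. ] ang 12.58 tilt [ 0.0139 -0.003 ] F [ 0.  -0.8  0.3] w 50.9 q [-0.22 -0.08  1.78  0.    1.43  1.14]
511,275.5,270,-16.5 -> [  17.8 -350.1    5.1] twist 29.08
511,275.5,270,73.5 -> [  17.8 -350.1    5.1] twist -60.92
```

Run:
```python
from fit import *
def ray(n,uv,z): return least_squares(lambda x:(proj(n,[[x[0],x[1],z]])-np.array(uv)).ravel(),[.55,0]).x
for nm,uv,sc in(("pink",(185,259),(450,258)),("big",(158.5,280),(468,243))):
    print(nm,np.round(ray("top",uv,0)*1e3),np.round(ray("scene",sc,0)*1e3))
for nm,a,b in(("pinkcap",(161.5,244.5),(463,189)),("bigcap",(119.5,265),(488,155))):
    q=least_squares(lambda x:np.r_[(proj("top",[x])-np.array(a)).ravel(),(proj("scene",[x])-np.array(b)).ravel()],[.5,.3,.16]);print(nm,np.round(q.x*1e3),np.round(q.fun,1))
import cv2
I=cv2.imread("pics/s5.png");h=cv2.cvtColor(I,cv2.COLOR_BGR2HSV);m=cv2.inRange(h,(5,180,120),(18,255,255));m[:,:220]=0;m[:,310:]=0;m[260:]=0
ys,xs=np.nonzero(m);print("orange bbox",xs.min(),xs.max(),ys.min(),ys.max())
a=np.radians(12.57);L=[(s*.02,t*.007,z) for s in(-1,1) for t in(-1,1) for z in(.078,.128)]
P=proj("scene",[(.5652+np.cos(a)*x-np.sin(a)*y,-.067+np.sin(a)*x+np.cos(a)*y,z) for x,y,z in L]);print("pred",P.min(0),P.max(0))
```

```text
pink [593. 302.] [603. 303.]
big [552. 361.] [560. 362.]
pinkcap [595. 302. 148.] [-0.1 -0.  -0.1  0. ]
bigcap [555. 362. 192.] [ 0.1  0.1  0.1 -0. ]
orange bbox 249 263 202 236
pred [247.62193886 200.51625963] [263.46535502 237.24371083]
```

>>> servo_tool(plan=[[0.5,2,-40,5,-8],[0.5,4,-85,5,-16],[0.5,7,-130,5,-24],[0.5,10,-175,5,-32],[0.5,12,-220,5,-40],[0.5,14,-260,5,-48],[0.5,16,-300,5,-54],[0.5,17,-330,5,-61],[0.5,18,-350,5,-61],[0.5,18,-350,5,-61]])

```text
time_s: 9.6
position: [0.5063, 0.2779, 0.2608]
ee_rot: [-0.001, 0.8, 0.6, -0.002]
contact_force: [-0.1, -0.8, -0.0]
width: 0.043
grip_force: 0.0
```

>>> servo_tool(plan=[[0.5,0,0,0,0],[0.5,0,0,0,0],[0.5,0,0,0,0]])

```text
time_s: 9.9
position: [0.508, 0.2751, 0.2629]
ee_rot: [0.0, 0.801, 0.598, -0.0]
contact_force: [-0.5, 0.6, 1.2]
width: 0.0426
grip_force: 0.0
```

```bash
python3 rel.py 510.5,275.5,103,73.5
```

```text
t 9.9 p [508.  275.1 262.9] ang 73.49 tilt [-0.0005 -0.0004] F [-0.5  0.6  1.2] w 42.6 q [ 0.4  -0.05  1.78 -0.    1.42  0.69]
510.5,275.5,103,73.5 -> [  1.1   2.3 159.9] twist -0.01
```

>>> servo_tool(plan=[[0.5,1,2.3,30,0],[0.5,1,2.3,70,0],[0.5,1,2.3,105,0],[0.5,1,2.3,135,0],[0.5,1,2.3,155,0],[0.5,1,2.3,160,0],[0.5,1,2.3,160,0],[0.5,1,2.3,160,0]], grip_force=40)

```text
time_s: 10.7
position: [0.5115, 0.2766, 0.1049]
ee_rot: [0.0, 0.801, 0.599, 0.001]
contact_force: [0.0, -0.1, 1.0]
width: 0.0427
grip_force: 0.0
```

```bash
python3 rel.py
python3 - <<'E'
from bench import read_camera
import cv2,numpy as np
T=read_camera("top")[:,:,::-1];S=read_camera("scene")[:,:,::-1]
cv2.imwrite("pics/t6.png",T);cv2.imwrite("pics/s6.png",S)
h=cv2.cvtColor(S,cv2.COLOR_BGR2HSV)[155:215,405:455]
b=cv2.inRange(h,(105,120,60),(125,255,255))
for r in range(0,60,4): 
    x=np.nonzero(b[r])[0]; g=S[155+r,405:455].max(1); print(155+r,x[[0,-1]]+405 if len(x) else None," ".join(str(v//10) for v in g[::1]))
E
```

```text
t 10.7 p [511.5 276.6 104.9] ang 73.54 tilt [0.0024 0.001 ] F [ 0.  -0.1  1. ] w 42.7 q [ 0.4   0.08  1.91 -0.    1.14  0.69]
155 None 10 11 10 11 10 10 11 10 9 9 9 9 9 9 9 9 9 9 8 6 4 4 5 5 6 6 4 4 4 6 6 7 7 8 10 13 13 13 13 12 7 7 7 7 7 8 8 8 9 8
159 None 11 11 11 11 11 11 11 11 11 11 10 11 10 10 9 10 10 10 9 9 5 4 5 6 6 6 4 4 4 4 4 4 4 5 8 8 8 8 8 6 4 4 4 6 8 8 8 8 9 8
163 None 11 11 10 11 10 11 11 11 10 10 10 11 10 10 10 10 9 9 9 8 5 5 6 6 6 6 6 5 5 4 4 5 6 8 8 7 7 8 5 4 4 5 6 8 8 8 9 9 8 9
167 None 11 11 11 10 11 11 10 10 11 12 12 10 12 12 12 10 12 12 12 11 11 7 5 6 5 6 5 4 5 4 4 5 5 5 4 5 4 5 4 4 4 6 9 9 9 9 9 8 8 8
171 [428 435] 11 10 10 11 11 11 11 11 10 10 10 11 11 10 11 11 10 11 11 11 5 5 6 8 5 5 4 5 6 11 12 8 9 8 4 5 5 4 4 5 6 9 9 9 9 9 9 9 9 9
175 None 10 11 11 11 11 11 11 10 11 11 11 11 10 10 11 10 10 11 11 7 4 5 7 5 5 5 4 4 5 5 5 5 5 5 5 5 4 4 4 7 9 9 8 9 8 8 8 8 9 9
179 [426 427] 11 11 11 10 10 10 11 10 11 11 11 11 11 11 11 10 11 11 10 5 5 10 15 15 12 6 4 3 4 4 4 4 4 5 7 5 4 5 8 9 9 9 9 9 9 9 9 9 9 9
183 [425 426] 10 11 11 11 10 11 11 10 11 11 11 10 10 11 10 10 11 10 1
[... 486 characters left out ...]
15 13 11 11 11 11 11 10 10 10 10 11 11 11 10 11 10 9 9 9
199 [423 430] 10 11 11 10 11 11 10 11 11 11 10 11 11 10 11 11 10 11 16 20 20 20 19 19 19 15 10 11 10 10 10 11 10 10 11 10 10 11 10 11 10 11 11 11 11 10 11 10 11 11
203 [423 428] 10 11 12 23 25 25 25 25 25 25 25 25 25 25 25 25 25 22 19 19 20 20 20 19 19 25 25 25 25 25 25 25 25 24 18 11 10 11 10 10 10 10 11 11 11 12 12 13 11 11
207 [423 427] 12 12 14 17 25 25 25 25 25 25 25 25 25 25 25 25 25 17 20 20 20 19 19 18 24 25 25 25 25 25 25 25 25 25 25 18 10 11 11 10 10 10 10 10 10 11 10 10 10 9
211 None 10 11 14 16 24 25 25 25 25 25 25 25 25 25 25 19 19 17 18 19 19 19 18 17 18 23 25 25 25 25 25 25 25 25 25 25 14 10 10 10 11 10 10 9 9 9 9 9 9 10
```

>>> servo_tool(plan=[[0.3,0,0,0,0],[0.2,0,0,0,0],[0.1,0,0,0,0],[0,0,0,0,0],[0,0,0,0,0],[0,0,0,0,0],[0,0,0,0,0]], grip_force=50)

```text
time_s: 11.5
position: [0.5109, 0.2768, 0.1043]
ee_rot: [0.0, 0.801, 0.599, 0.001]
contact_force: [-0.9, -0.4, 5.3]
width: 0.014
grip_force: 49.0
```

```bash
python3 rel.py
```

```text
t 11.5 p [510.9 276.8 104.3] ang 73.58 tilt [0.0014 0.0006] F [-0.9 -0.4  5.3] w 14.0 q [0.4  0.09 1.92 0.   1.14 0.69]
```

>>> servo_tool(plan=[[0,0,0,-10,0],[0,0,0,-30,0],[0,0,0,-65,0],[0,0,0,-100,0],[0,0,0,-115,0],[0,0,0,-115,0],[0,0,0,-115,0]])

```text
time_s: 12.2
position: [0.5096, 0.2762, 0.2167]
ee_rot: [-0.0, 0.801, 0.599, -0.001]
contact_force: [-0.9, -0.6, -1.1]
width: 0.0137
grip_force: 48.9
```

```bash
python3 rel.py 539.5,43,190,73.5
python3 - <<'E'
from fit import *
for n,h,yw in(("top",(551.5,-16.7),12.45),("scene",(553.6,-13.2),12.78)):
    a=np.radians(yw);print(n,h[0]-np.sin(a)*60,h[1]+np.cos(a)*60)
E
```

```text
t 12.2 p [509.6 276.2 216.7] ang 73.58 tilt [-0.002  -0.0009] F [-0.9 -0.6 -1.1] w 13.7 q [ 0.4  -0.02  1.82 -0.    1.34  0.69]
539.5,43,190,73.5 -> [-215.2   94.7   26.8] twist 0.08
top 538.564746841466 41.88907087268612
scene 540.3275144325852 45.3135977945534
```

>>> servo_tool(plan=[[0,-40,18,0,0],[0,-80,36,2,0],[0,-120,54,6,0],[0,-160,71,14,0],[0,-195,86,22,0],[0,-215,95,30,0],[0,-215,95,32,0],[0,-215,95,32,0],[0,-215,95,32,0]])

```text
time_s: 13.1
position: [0.54, 0.0443, 0.1852]
ee_rot: [-0.001, 0.801, 0.599, -0.001]
contact_force: [-0.2, 0.5, -1.1]
width: 0.0142
grip_force: 48.9
```

```bash
python3 rel.py 539.5,42.5,180,73.5
python3 - <<'E'
from bench import read_camera
import cv2,numpy as np
T=read_camera("top")[:,:,::-1];S=read_camera("scene")[:,:,::-1]
cv2.imwrite("pics/t7.png",T);cv2.imwrite("pics/s7.png",S)
def c(I,x,y,w,h,k):
    return cv2.resize(I[y:y+h,x:x+w],None,fx=k,fy=k,interpolation=cv2.INTER_CUBIC)
cv2.imwrite("pics/a7.png",np.hstack([c(S,285,120,70,120,5),c(T,265,205,112,150,4)[:600,:448]]))
E
```

```text
t 13.1 p [540.   44.3 185.2] ang 73.62 tilt [-0.002   0.0004] F [-0.2  0.5 -1.1] w 14.2 q [-0.02 -0.08  1.94  0.    1.29  0.27]
539.5,42.5,180,73.5 -> [-1.8  0.   5.2] twist 0.12
```

View pics/a7.png

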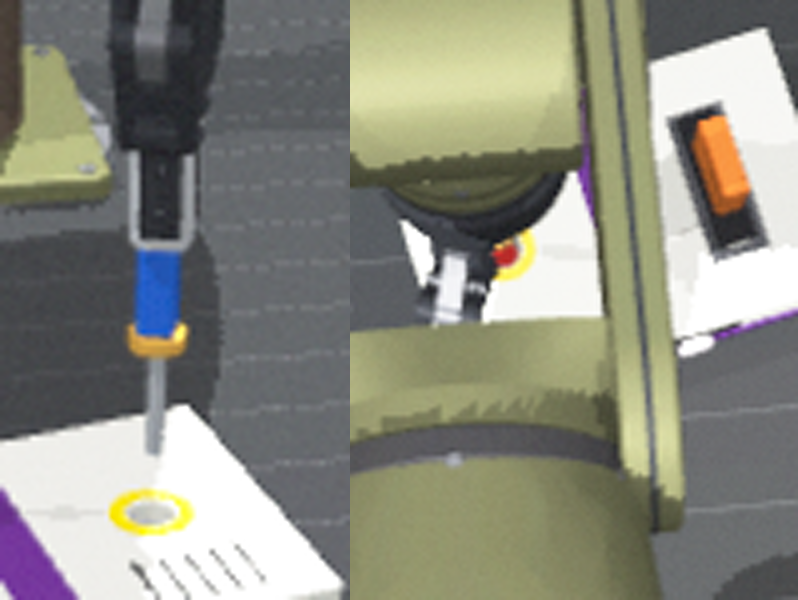

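```bash
cat > f4.py <<'E'
from fit import *
def ray(n,uv,z): return least_squares(lambda x:(proj(n,[[x[0],x[1],z]])-np.array(uv)).ravel(),[.55,0]).x*1e3
P=px(5,285,120,[(153,453),(157,338),(158,252),(150,512)])
for p,z in zip(P,(.0959,.1439,.1852,.07)): print(np.round(p,1),z,np.round(ray("scene",p,z),1))
print(proj("scene",[.540,.0443,.0959]),proj("scene",[.540,.0443,.1439]),proj("scene",[.540,.0443,.1852]))
E
python3 f4.py
```

```text
[315.2 210.2] 0.0959 [540.7  44.9]
[316.  187.2] 0.1439 [540.6  45.5]
[316.2 170. ] 0.1852 [555.4  42.3]
[314.6 222. ] 0.07 [540.5  44.2]
[[314.83208706 210.04242447]] [[315.28264294 187.08300675]] [[315.69415711 166.11307559]]
```

>>> servo_tool(plan=[[0,-0.8,0,8,0],[0,-0.8,0,16,0],[0,-0.8,0,22,0],[0,-0.8,0,28,0],[0,-0.8,0,33,0],[0,-0.8,0,38,0],[0,-0.8,0,40,0],[0,-0.8,0,40,0]])

```text
time_s: 14.0
position: [0.5402, 0.0426, 0.1459]
ee_rot: [-0.0, 0.801, 0.599, -0.0]
contact_force: [0.5, -0.2, -0.9]
width: 0.0141
grip_force: 48.9
```

```bash
python3 rel.py
```

```text
t 14.0 p [540.2  42.6 145.9] ang 73.57 tilt [-0.0007 -0.    ] F [ 0.5 -0.2 -0.9] w 14.1 q [-0.02 -0.04  1.97 -0.    1.21  0.27]
```

>>> servo_tool(plan=[[0,0,0,2,0],[0,0,0,4,0],[0,0,0,6,0],[0,0,0,8,0],[0,0,0,9,0],[0,0,0,9,0],[0,0,0,9,0]])

```text
time_s: 14.7
position: [0.5406, 0.0426, 0.1376]
ee_rot: [0.0, 0.801, 0.599, 0.0]
contact_force: [-0.3, 0.5, 0.1]
width: 0.0142
grip_force: 49.1
```

```bash
python3 rel.py
```

```text
t 14.7 p [540.6  42.6 137.6] ang 73.57 tilt [ 0.0004 -0.    ] F [-0.3  0.5  0.1] w 14.2 q [-0.02 -0.04  1.98 -0.    1.2   0.27]
```

>>> servo_tool(plan=[[0,0,0,1,0],[0,0,0,2,0],[0,0,0,3,0],[0,0,0,4,0],[0,0,0,5,0],[0,0,0,5,0],[0,0,0,5,0]])

```text
time_s: 15.4
position: [0.541, 0.0425, 0.134]
ee_rot: [0.0, 0.801, 0.599, 0.0]
contact_force: [-1.7, -0.7, 8.9]
width: 0.0138
grip_force: 50.0
```

```bash
python3 rel.py
```

```text
t 15.4 p [541.   42.5 134. ] ang 73.58 tilt [ 0.0012 -0.0003] F [-1.7 -0.7  8.9] w 13.8 q [-0.02 -0.03  1.98 -0.    1.19  0.27]
```

>>> servo_tool(plan=[[0,0,0,0.5,0],[0,0,0,0.5,0],[0,0,0,0.5,0],[0,0,0,0.5,0],[0,0,0,0.5,0],[0,0,0,0.5,0]])

```text
time_s: 16.0
position: [0.5411, 0.0425, 0.1339]
ee_rot: [0.001, 0.801, 0.599, 0.0]
contact_force: [-3.8, -0.8, 9.9]
width: 0.014
grip_force: 50.1
```

```bash
python3 rel.py
python3 - <<'E'
from bench import read_camera
import cv2,numpy as np
I=read_camera("scene")[:,:,::-1]
h=cv2.cvtColor(I,cv2.COLOR_BGR2HSV);m=cv2.inRange(h,(5,180,120),(18,255,255));m[:,:220]=0;m[:,290:]=0;m[260:]=0
ys,xs=np.nonzero(m);print("orange bbox",xs.min(),xs.max(),ys.min(),ys.max())
E
```

```text
t 16.0 p [541.1  42.5 133.9] ang 73.58 tilt [ 0.0013 -0.0004] F [-3.8 -0.8  9.9] w 14.0 q [-0.02 -0.03  1.98 -0.    1.19  0.27]
orange bbox 249 263 202 236
```

The press is steady against the hard stop at about 10 N, at the expected depth, and the scraper hasn't moved. Handing in.

```bash
python3 -c "from bench import finish_job; print(finish_job())"
```

```text
the job is handed in; nothing more can be done
None
```

The job was handed in at about 16 s: the scraper is seated in the honing unit and released, and the gripped blue stylus holds the run button against its hard stop at about 10 N (no verdict came back).

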